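Fit the drill plate over the jig's hidden pin and hold it down

TASK

Pick up the narrow drill plate, put it between the two rails of the drilling jig and work it along them until the blind hole in its underside drops onto the jig's locating pin, which the plate hides. Then press it down until the slat on the sprung bed is fully home, and finish while still holding it pressed down: do not let go. Leave the wide plate and everything else on the bench where they are.

Things in the scene. Friction and masses are not known exactly. Their poses are not given: they have to be found in the camera images.
- narrow_plate: the narrow drill plate: loose aluminium plate 110 x 56 x 18 mm, about 0.3 kg, four small bush rings and a black block handle on top, lying underside down. Origin at the centre of the underside; x along its 110 mm length, y across, z up. Same either way round.
- narrow_plate_handle (a point): inside the narrow plate's handle, 50 mm above the plate's underside. The handle is an upright block over the plate's middle, set crosswise: 24 mm thick (plate x), 46 mm wide (plate y), from 18 to 63 mm above the underside.
- narrow_plate_hole (a point): mouth of the blind round hole in the middle of the narrow plate's underside (the plate's origin): 14 mm across with a 1 mm chamfer, 15.5 mm deep, not visible from above
- wide_plate: the wide drill plate, 110 x 84 x 18 mm, with the same handle; too wide for the rails, not to be used. Origin at the centre of the underside; x along its 110 mm length, y across, z up.
- jig: the drilling jig, fixed to the bench: dark wooden base 180 x 100 x 18 mm. Origin at the centre of its underside on the bench; x along the rails, z up. Two aluminium rails along x, 150 mm long, 8 mm thick, inner faces 60 mm apart (y = -30 and +30 mm), tops 42 mm above the bench.
- pin_zone (a point): middle of the stretch where the locating pin may stand, 38 mm above the jig's origin, level with the pin's top. The steel pin, 10 mm across, top chamfered, stands midway between the rails, anywhere from 16 mm this side to 16 mm that side of here along the rails; set afresh each job, not reported, but visible in the slat's slot until the plate covers it.
- slat_top (a point): centre of the top of the pale wooden slat (130 x 46 x 6 mm, slotted 50 x 18 mm for the pin) on the jig's sprung bed: 30 mm above the bench with the bed up, 24 mm fully down. The plate's underside rides on the pin at 38 mm and drops 8 mm onto the slat once the hole is over the pin (2 mm of play all round).
- bed (a joint): how far the sprung bed with the slat is pressed down, m: 0 is up, 0.006 is its bottom stop. The spring pushes up with about 5 N at the top and 10 N at the stop; the plate's own weight does not press it down, and it springs back when let go.
- screwdriver: screwdriver, 200 mm long, lying on the far left of the bench; not part of the job
- wrench: steel wrench, 180 mm long, lying at the far side of the bench; not part of the job
- hammer: hammer lying on the left side of the bench; not part of the job
- jar: closed jar, 64 mm across, 85 mm tall; not part of the job
- tape: cardboard ring (tape core), 90 mm across, 48 mm tall; not part of the job
- flange: galvanised tube flange, foot 68 mm across, 40 mm tall; not part of the job
- offcut: offcut of pale wood, 90 x 45 x 22 mm; not part of the job
There are look-alikes about, which are no part of the job. What is shaped like the narrow_plate but orange or purple is not meant. Several things look just like the jig: the one meant starts farthest to the robot's left.

How it is judged (in metres and radians):
On the way, in this order (a step that is already met when the one before it is completed fails the run):
1. the narrow plate is lifted off the bench (height (world z) of narrow_plate above 0.02 m), for 0.1 s.
2. the narrow plate has dropped over the pin, onto the slat between the rails (z of narrow_plate in the frame of jig below 0.033 m and x of narrow_plate in the frame of jig between -0.022 and 0.022 m and y of narrow_plate in the frame of jig between -0.006 and 0.006 m and angle between narrow_plate's own z axis and vertical below 0.07 rad and angle between the x axis of narrow_plate and the x axis of jig, either way round below 0.1 rad), for 0.1 s.
At the end, for the whole second after the job is handed in: For the last second the narrow plate is on the pin, level (0.07 rad) and along the rails (0.1 rad), underside at most 28 mm above the bench, the bed pressed down over 4.5 of its 6 mm, the robot still gripping or pressing the plate with over 2 N, the wide plate not on it (z of narrow_plate in the frame of jig below 0.028 m and x of narrow_plate in the frame of jig between -0.022 and 0.022 m and y of narrow_plate in the frame of jig between -0.006 and 0.006 m and angle between narrow_plate's own z axis and vertical below 0.07 rad and angle between the x axis of narrow_plate and the x axis of jig, either way round below 0.1 rad and value of joint bed above 0.0045 m and contact force between any of the fingers, the arm and narrow_plate above 2 N and linear speed of narrow_plate below 0.02 m/s and contact force between wide_plate and narrow_plate below 0.1 N); the arm keeps its last pose, push and grip.
It fails at once if the wide plate is moved by more than 20 mm (distance of wide_plate from where it was at the start of the episode above 0.02 m).
It fails at once if another thing on the bench is moved by more than 30 mm (distance of any of screwdriver, wrench, hammer, jar, tape, flange, offcut from where it was at the start of the episode above 0.03 m).
It also fails if it takes over 61 s, if anything falls off the work surface, if the arm or the gripper's body presses on something with over 40 N, if the wrist force passes 120 N, or if a joint passes its speed limit or range.

ROBOT

A 6-joint arm with a two-finger parallel gripper is mounted at the origin on the work surface. World frame = base frame: x ahead of the robot, y to its left, z up, the work surface at z = 0. Lengths are in mm, angles in degrees, forces in N, time in s.
With the tool pointing down it reaches from about 300 to 850 mm from the base axis. Payload 4.2 kg.
Tool frame: the origin (TCP) lies on the centre line of the jaws, within the pads' length; the fingertips stand 14 mm ahead of it and the grasp point (between the pads) lies 5 mm behind it (env.finger_overhang is the z of the fingertips in the tool frame, in mm); z points along the fingers, y is the line along which they close (so a half turn about z gives the same grasp; the last joint's range is limited). The gripper opens to 91 mm and grips with 3 to 60 N. Pads are 32 mm wide; open, the fingers measure 118 mm over their backs; the gripper's body (76 mm by 178 mm) begins 60 mm behind the grasp point.
Start: joints at [-65.088, 18.312, 89.639, -0, 72.044, -1.146], TCP at [252.592, -516.564, 227.976] pointing down, gripper open.
Joint ranges: [-177.97, 177.97], [-48.28, 115.42], [12.27, 149.76], [-77.06, 257.06], [2.81, 150.46], [-146.56, 146.56]. Speed limits (degrees/s): [147.25, 147.25, 180, 180, 180, 180].

INTERFACE

Orientations are given as [roll, pitch, yaw] about the fixed x, y, z axes, in that order (R = Rz(yaw) Ry(pitch) Rx(roll)).
In Python, from workcell import sensors, viewer, env gives the robot as it stands. The module is installed in compiled form; this text tells all that it offers.
- The arm moves only by the tool step_arm, never from a script. Its argument "plan" is one flat list of numbers, 6 for each row, row after row: the shift along the tool's x, y, z in cm, then the turn, a rotation vector about the tool's x, y, z in rad. In form: [x, y, z, wx, wy, wz, x, y, z, wx, wy, wz, ...]. A call has 1 to 5 rows; each row shifts and turns the commanded pose from where the row before left it, along the tool's axes as they then stand; what a row does not reach is not made up. A row lasts 1/12 s, in which the tool goes at most 41.7 mm and 7.16 degrees, less where a joint would pass 70% of its speed; a pose out of reach is approached as far as the arm can. A call is refused whole if a number of a shift passes 4.17 or a number of a turn 0.125, either way. A call with a gripper value outside its range is refused whole. "hand" is the finger opening in cm, from 0 to 9.12, set as the call begins (left out, the last holds). The fingers move at their own pace and stop on an object; "newtons" is the grip in N (left out, the last holds). Time passes only in rows, so rows that do not move let the fingers close. It gives the time, the measured TCP pose, the force, the opening and the grip force at its end, in the units of the state.
- sensors.state(): the state, without advancing time (a new reading comes with each control period).
- viewer.grab_frame(name): name is "side" or "top"; returns a dict with "img" (480x640x3 uint8, red, green, blue), "fx", "fy", "cx", "cy" (pixels), "position" and "attitude" of the camera in the world. Camera axes: x right, y down, z forward; pixel columns grow to the right and rows downward; lengths in mm; the calibration is good to about 2 mm. A picture is of the moment at which its call begins. There is no depth.
- env.job_done(): hands the job in; it is judged then, once.
Trained networks look in a picture, given as the dict that the camera call returned (one of the last four; its "shot" number tells which), for a name from the list of things; names that differ only in an ending like _2 or _b are one class to them, and where a whole thing is asked for, a point or a joint stands for the part that bears it (a point fixed in the world has none). Each returns a list of dicts, best first, with "score" (0 to 1); they miss things now and then, are a little off and sometimes report something else, mostly with a low value. They report only what shows in the picture. A call takes as long as a camera call. They do not tell look-alikes from the thing itself.
- viewer.boxes_of(name, picture): "location" ([column, row] in pixels, amid what is visible of it).
- viewer.pinpoint(name, picture): "location" ([column, row] in pixels: a listed point, or the origin of a listed thing).
The state is a dict: "time_s": time; "qpos": joint angles; "qvel": joint speeds; "effort": joint torques, N m; "ee_pos": TCP position; "ee_rot": TCP orientation; "force": force on the tool from outside, world axes, zero at the start; "torque": the same for the moment, N m; "gripper_width": finger opening in mm; "gripper_force": force on a finger pad.
Only numpy, scipy, OpenCV 4.12 (cv2) and the standard library are available. Lean on these libraries where they do the work, as an engineer would, in place of code of your own. Each camera call takes 0.05 s, during which the arm holds its last target. There are 200 camera calls.

## Working session

There is one attempt and no reset: what is moved stays moved. The work goes in short steps, Python scripts to look and compute and a tool call to move; the robot and the scene stay as the last step left them, time stands still between calls to the robot, and variables do not carry over. Pictures are saved under pics/ and viewed, at most 10 in all, crops included, and the job is handed in when it is done.

Besides the shell and the picture viewer there is one more tool, called after ">>>" as name(argument=value, ...), one argument or row to a line, values as JSON. step_arm: Moves the arm, as the interface text tells. Its arguments: {"type":"object","properties":{"plan":{"type":"array","items":{"type":"number"}},"hand":{"type":"number"},"newtons":{"type":"number"}},"required":["plan"]}

```bash
mkdir -p pics && cat > h.py <<'E'
import numpy as np, cv2
from scipy.spatial.transform import Rotation as R
from workcell import sensors, viewer, env
def rot(a):
    a=np.array(a,float)
    return a if a.shape==(3,3) else R.from_euler('xyz',a,degrees=True).as_matrix()
def px2w(f,p,z):
    d=rot(f['attitude'])@np.array([(p[0]-f['cx'])/f['fx'],(p[1]-f['cy'])/f['fy'],1])
    o=np.array(f['position']); return o+d*(z-o[2])/d[2]
def w2px(f,w):
    c=rot(f['attitude']).T@(np.array(w,float)-f['position'])
    return np.array([f['fx']*c[0]/c[2]+f['cx'],f['fy']*c[1]/c[2]+f['cy']])
def save(n,im): cv2.imwrite('pics/'+n+'.png',im[:,:,::-1])
E
python3 - <<'E'
from h import *
for n in ('top','side'):
    f=viewer.grab_frame(n); save(n+'0',f['img'])
    print(n,f['fx'],f['cx'],f['cy'],f['position'],f['attitude'])
    for t,z in (('narrow_plate',0),('narrow_plate_handle',50),('wide_plate',0),('jig',0),('pin_zone',38),('slat_top',30)):
        for d in viewer.pinpoint(t,f)[:5]: print(t,np.round(d['location']),round(d['score'],2),np.round(px2w(f,d['location'],z)))
print(sensors.state(),env.finger_overhang)
E
```

```text
top 448.67767095547663 319.3417424652363 242.39944483278603 [ 455.09279847   53.2872408  1334.95035213] [-177.30874603    0.45229478  -91.73426877]
narrow_plate [232. 234.] 0.9 [552. 322.   0.]
narrow_plate [226. 293.] 0.74 [377. 342.   0.]
narrow_plate [283. 297.] 0.74 [359. 175.   0.]
narrow_plate_handle [223. 292.] 0.9 [384. 342.  50.]
narrow_plate_handle [223. 232.] 0.75 [555. 337.  50.]
narrow_plate_handle [284. 300.] 0.73 [353. 169.  50.]
wide_plate [284. 240.] 0.66 [528. 166.   0.]
jig [421. 313.] 0.67 [ 301. -231.    0.]
jig [387. 228.] 0.61 [ 556. -140.    0.]
pin_zone [420. 314.] 0.96 [ 303. -221.   38.]
pin_zone [384. 225.] 0.85 [ 561. -127.   38.]
pin_zone [232. 233.] 0.49 [553. 315.  38.]
slat_top [384. 225.] 0.92 [ 561. -128.   30.]
slat_top [421. 316.] 0.61 [ 295. -225.   30.]
side 435.7784004564494 325.48615455060303 238.16067323911707 [ 499.84928214 1084.25811991  689.90997359] [-120.66591787    0.33050228 -178.85850328]
narrow_plate [386. 333.] 0.86 [382. 343.   0.]
narrow_plate [312. 327.] 0.81 [549. 323.   0.]
narrow_plate [349. 192.] 0.66 [ 444. -417.    0.]
narr
[... 398 characters left out ...]
01. -234.   30.]
{'time_s': 0.7, 'qpos': array([-6.50860171e+01,  1.83115131e+01,  8.96390431e+01,  1.18986417e-03,
        7.20418010e+01, -1.14685511e+00]), 'qvel': array([ 0.04629024,  0.04168805,  0.03530882, -0.02935251,  0.00862857,
       -0.01440697]), 'effort': array([-3.18750217e-04, -4.12220442e+01, -2.32192934e+01,  7.27103627e-02,
        3.78348632e-02,  3.30664034e-05]), 'ee_pos': array([ 252.62122465, -516.56391929,  227.97951645]), 'ee_rot': array([ 1.79992336e+02, -9.78747212e-04,  2.60604713e+01]), 'force': array([ 0.44865478,  0.08664093, -0.16838633]), 'torque': array([ 0.02938186, -0.00654396,  0.04210888]), 'gripper_force': 0.0, 'gripper_width': 90.97478742698488} 14.0
```

View pics/top0.png

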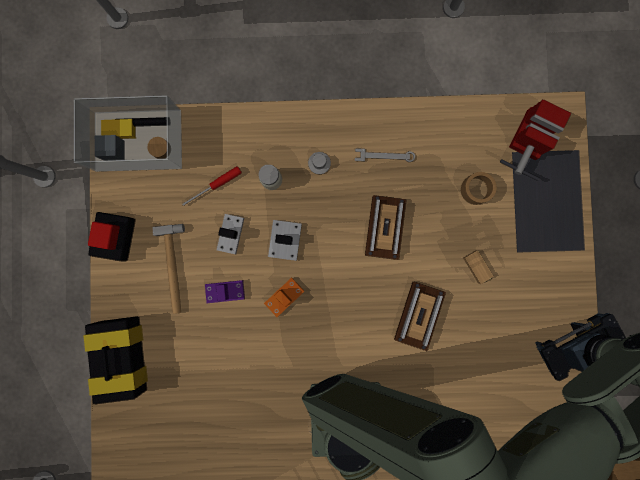

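View pics/side0.png

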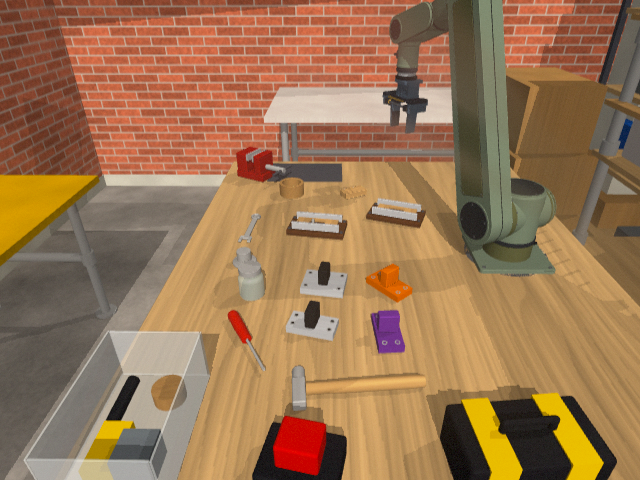

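Candidates for the narrow plate in the top view:
- Grey plate at (230,234).
- Grey plate at (285,240), which looks wider.
- Purple at (224,292) and orange at (285,297), both excluded by colour.

The jigs are at (386,227), with y ≈ -135, and (421,315), with y ≈ -228. The robot's left is image-left, so I choose the jig at (386,227). In the side view these are the plate at (312,325) and the jig at (317,225). A close crop will check this.

```bash
python3 - <<'E'
from h import *
f=viewer.grab_frame('top'); im=f['img']
a=cv2.resize(im[200:275,205:315],None,fx=5,fy=5,interpolation=cv2.INTER_CUBIC)
b=cv2.resize(im[190:265,360:412],None,fx=5,fy=5,interpolation=cv2.INTER_CUBIC)
save('crop1',np.hstack([a,b])[:, :800])
hsv=cv2.cvtColor(im,cv2.COLOR_RGB2HSV)
def rect(x0,x1,y0,y1,m,z,name):
    n,l,s,c=cv2.connectedComponentsWithStats(m[y0:y1,x0:x1].astype(np.uint8))
    for i in range(1,n):
        if s[i,4]<60: continue
        ys,xs=np.where(l==i); w=np.array([px2w(f,(x+x0,y+y0),z)[:2] for x,y in zip(xs,ys)],np.float32)
        (c0,sz,an)=cv2.minAreaRect(w)
        print(name,s[i,4],np.round(c0,1),np.round(sz,1),round(an,1))
g=(hsv[...,1]<60)&(hsv[...,2]>90)
rect(210,250,205,262,cv2.morphologyEx((hsv[...,1]<60).astype(np.uint8),cv2.MORPH_CLOSE,np.ones((5,5))),18,'plate')
rect(262,312,210,268,cv2.morphologyEx((hsv[...,1]<60).astype(np.uint8),cv2.MORPH_CLOSE,np.ones((5,5))),18,'wide')
rect(360,412,190,265,(hsv[...,1]<60)&(hsv[...,2]>110),42,'rails')
E
```

```text
plate 754 [552.1 326.3] [ 63.6 111.2] 75.7
wide 1089 [528.  164.1] [ 85.2 110.5] 80.6
rails 120 [ 561.7 -100.2] [  6.6 146.7] 80.6
rails 118 [ 550.8 -167.2] [  6.4 146.6] 80.7
```

View pics/crop1.png

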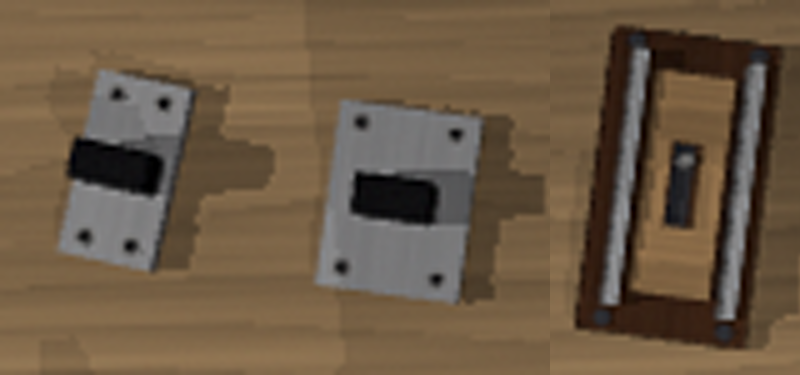

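The crop confirms the choice. The plate at (230,234) is the narrow grey one, and the one at (285,240) is clearly wider. In the chosen jig's slot the pin tip shows at about (387,221).

```bash
cat >> h.py <<'E'
def go(x,y,z,yaw=None):
    s=sensors.state(); Rt=rot(s['ee_rot']); d=np.array([x,y,z])-s['ee_pos']
    print('tcp',np.round(s['ee_pos'],1),np.round(s['ee_rot'],2),'F',np.round(s['force'],1),'shift cm',np.round(Rt.T@d/10,2))
    if yaw is not None:
        w=(R.from_matrix(Rt).inv()*R.from_euler('xyz',[180,0,yaw],degrees=True)).as_rotvec(); print('turn',np.round(w,3))
E
python3 - <<'E'
from h import *
f=viewer.grab_frame('top'); o=np.array
c=lambda x,y:(205+x/5-.5,200+y/5-.5)
P=[px2w(f,c(*p),18) for p in ((97,70),(191,88),(60,250),(153,270))]
print('corners',np.round(P,1).tolist(),'centre',np.mean(P,0))
print('handle top',px2w(f,c(116,160),63))
pin=px2w(f,(360+(687-550)/5-.5,190+158/5-.5),38); print('pin',pin)
a=np.deg2rad(-9.4); J=o([556.2,-133.7]); X=o([np.cos(a),np.sin(a)])
print('pin along,across jig',(pin[:2]-J)@X,(pin[:2]-J)@o([-X[1],X[0]]))
g=viewer.grab_frame('side'); save('sidecrop',cv2.resize(g['img'][195:350,270:370],None,fx=3.8,fy=3.8,interpolation=cv2.INTER_CUBIC))
go(552,325,228,75.7)
E
```

```text
corners [[611.3, 340.9, 18.0], [598.9, 285.6, 18.0], [505.7, 364.8, 18.0], [492.2, 310.3, 18.0]] centre [552.01799719 325.39577807  18.        ]
handle top [554.18959553 321.26778291  63.        ]
pin [ 572.08738756 -135.81767922   38.        ]
pin along,across jig 16.019926282241666 0.5055794948034797
tcp [ 252.6 -516.6  228. ] [179.99   0.    26.06] F [-0.1 -0.3  0.4] shift cm [ 6.387e+01 -6.245e+01 -1.000e-02]
turn [ 0.     0.    -0.866]
```

View pics/sidecrop.png

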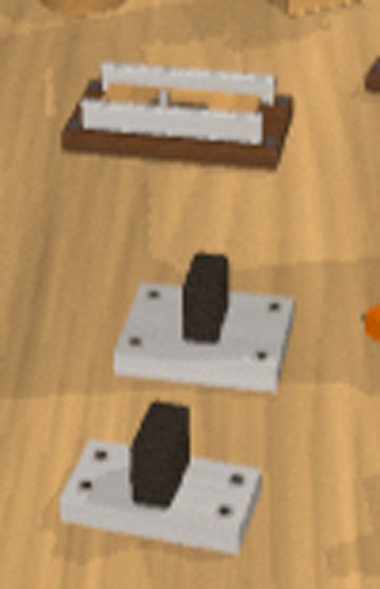

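>>> step_arm(
  plan=[2.9, -2.84, 0, 0, 0, 0, 2.9, -2.84, 0, 0, 0, 0, 2.9, -2.84, 0, 0, 0, 0, 2.9, -2.84, 0, 0, 0, 0, 2.9, -2.84, 0, 0, 0, 0],
  hand=7,
  newtons=40,
)

```text
time_s: 1.27
ee_pos: [320.6, -323.6, 228.0]
ee_rot: [180.0, -0.0, 26.0]
force: [-0.6, -0.5, 0.4]
gripper_width: 70.2
gripper_force: 0.0
```

>>> step_arm(
  plan=[2.9, -2.84, 0, 0, 0, 0, 2.9, -2.84, 0, 0, 0, 0, 2.9, -2.84, 0, 0, 0, 0, 2.9, -2.84, 0, 0, 0, 0, 2.9, -2.84, 0, 0, 0, 0],
)

```text
time_s: 1.68
ee_pos: [388.6, -132.2, 228.3]
ee_rot: [180.0, -0.0, 26.0]
force: [-0.3, -0.0, 0.3]
gripper_width: 70.0
gripper_force: 0.0
```

>>> step_arm(
  plan=[2.9, -2.84, 0, 0, 0, 0, 2.9, -2.84, 0, 0, 0, 0, 2.9, -2.84, 0, 0, 0, 0, 2.9, -2.84, 0, 0, 0, 0, 2.9, -2.84, 0, 0, 0, 0],
)

```text
time_s: 2.1
ee_pos: [456.5, 59.4, 228.3]
ee_rot: [180.0, -0.0, 26.1]
force: [0.6, -1.2, 0.4]
gripper_width: 69.5
gripper_force: 0.0
```

>>> step_arm(
  plan=[2.9, -2.84, 0, 0, 0, 0, 2.9, -2.84, 0, 0, 0, 0, 2.9, -2.84, 0, 0, 0, 0, 2.9, -2.84, 0, 0, 0, 0, 2.9, -2.84, 0, 0, 0, 0],
)

```text
time_s: 2.52
ee_pos: [524.4, 250.6, 228.0]
ee_rot: [180.0, -0.0, 26.1]
force: [0.5, -0.0, -0.9]
gripper_width: 69.8
gripper_force: 0.0
```

>>> step_arm(
  plan=[2.9, -2.84, 0, 0, 0, 0, 2.9, -2.84, 0, 0, 0, 0, 0, 0, 0, 0, 0, -0.11, 0, 0, 0, 0, 0, -0.11, 0, 0, 0, 0, 0, -0.11],
)

```text
time_s: 2.93
ee_pos: [551.3, 326.0, 227.2]
ee_rot: [-180.0, 0.1, 45.4]
force: [-0.0, -0.4, -0.2]
gripper_width: 69.8
gripper_force: 0.0
```

>>> step_arm(
  plan=[0, 0, 0, 0, 0, -0.11, 0, 0, 0, 0, 0, -0.11, 0, 0, 0, 0, 0, -0.11, 0, 0, 0, 0, 0, -0.11, 0, 0, 0, 0, 0, -0.11],
)

```text
time_s: 3.35
ee_pos: [551.3, 325.0, 227.8]
ee_rot: [-180.0, 0.0, 76.8]
force: [0.0, 1.2, -0.4]
gripper_width: 69.7
gripper_force: 0.0
```

```bash
python3 - <<'E'
from h import *
go(552.5,324.5,45,77)
f=viewer.grab_frame('side')
for d in viewer.pinpoint('narrow_plate_handle',f)[:3]: print(np.round(d['location']),round(d['score'],2),np.round(px2w(f,d['location'],50)))
E
```

```text
tcp [551.3 325.  227.8] [-1.800e+02  1.000e-02  7.679e+01] F [ 0.   1.2 -0.4] shift cm [-0.02  0.13 18.28]
turn [-0.     0.    -0.004]
[386. 319.] 0.95 [384. 351.  50.]
[393. 268.] 0.87 [349. 156.  50.]
[312. 310.] 0.85 [549. 325.  50.]
```

>>> step_arm(
  plan=[0, 0.1, 4, 0, 0, 0, 0, 0, 4, 0, 0, 0, 0, 0, 4, 0, 0, 0, 0, 0, 4, 0, 0, 0, 0, 0, 2.3, 0, 0, 0],
)

```text
time_s: 3.87
ee_pos: [550.0, 323.4, 40.5]
ee_rot: [-179.7, 0.3, 76.3]
force: [-1.9, -0.7, -0.2]
gripper_width: 70.0
gripper_force: 0.0
```

>>> step_arm(
  plan=[0, 0, 0, 0, 0, 0, 0, 0, 0, 0, 0, 0, 0, 0, 0, 0, 0, 0, 0, 0, 0, 0, 0, 0, 0, 0, 0, 0, 0, 0],
  hand=0,
  newtons=50,
)

```text
time_s: 4.28
ee_pos: [553.6, 325.5, 47.4]
ee_rot: [179.8, -0.2, 76.5]
force: [0.5, -0.5, -0.3]
gripper_width: 39.4
gripper_force: 0.0
```

>>> step_arm(
  plan=[0, 0, 0, 0, 0, 0, 0, 0, 0, 0, 0, 0, 0, 0, 0, 0, 0, 0, 0, 0, 0, 0, 0, 0, 0, 0, 0, 0, 0, 0],
)

```text
time_s: 4.7
ee_pos: [552.0, 325.1, 46.0]
ee_rot: [-180.0, -0.0, 76.5]
force: [-3.0, 0.5, 6.0]
gripper_width: 23.2
gripper_force: 50.0
```

>>> step_arm(
  plan=[0, 0, -1, 0, 0, 0, 0, 0, -2, 0, 0, 0, 0, 0, -3, 0, 0, 0, 0, 0, -3, 0, 0, 0, 0, 0, -3, 0, 0, 0],
)

```text
time_s: 5.12
ee_pos: [552.1, 324.3, 165.8]
ee_rot: [-180.0, 0.1, 76.5]
force: [0.5, -0.4, -3.0]
gripper_width: 24.5
gripper_force: 50.0
```

>>> step_arm(
  plan=[0, 0, -2, 0, 0, 0, 0, 0, -1, 0, 0, 0, 0, 0, 0, 0, 0, 0, 0, 0, 0, 0, 0, 0, 0, 0, 0, 0, 0, 0],
)

```text
time_s: 5.53
ee_pos: [551.3, 324.1, 192.8]
ee_rot: [-179.8, 0.2, 76.5]
force: [0.1, 0.0, -2.4]
gripper_width: 23.8
gripper_force: 50.0
```

```bash
python3 - <<'E'
from h import *
s=sensors.state(); print(s['ee_pos'],s['force'],s['gripper_width'])
g=viewer.grab_frame('side')
p=w2px(g,s['ee_pos']); print(p)
x,y=int(p[0]),int(p[1]); save('held',cv2.resize(g['img'][y-40:y+60,x-60:x+60],None,fx=5,fy=5,interpolation=cv2.INTER_CUBIC)); print(x,y)
go(570,-136,196,80.5)
E
```

```text
[551.30044427 324.07960247 192.76000757] [ 1.27557112e-01  2.13299928e-03 -2.37429297e+00] 23.764346554566803
[309.44774868 257.17852054]
309 257
tcp [551.3 324.1 192.6] [-179.82    0.18   76.47] F [-0.   0.2 -2.9] shift cm [-44.3   12.58  -0.24]
turn [-0.003  0.003 -0.07 ]
```

View pics/held.png

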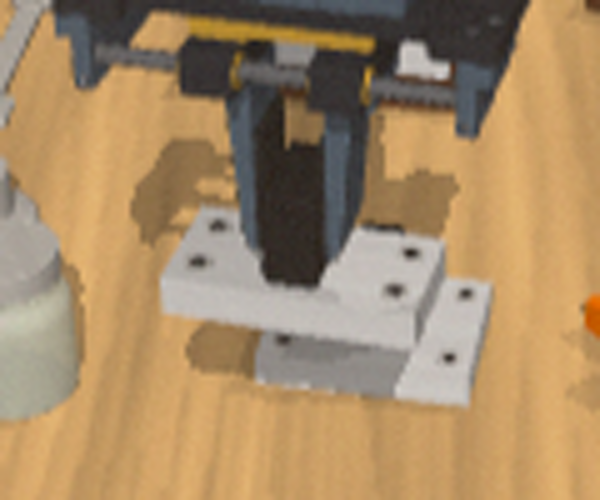

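The plate is held level, with its top-face corners at about (290,258), (338,265), (332,280) and (282,272). Next I work out where it sits relative to the TCP.

```bash
python3 - <<'E'
from h import *
g=viewer.grab_frame('side'); s=sensors.state(); z=s['ee_pos'][2]-46+18
c=lambda x,y:(249+x/5-.5,217+y/5-.5)
P=np.array([px2w(g,c(*p),z)[:2] for p in ((203,205),(445,240),(418,315),(165,278))])
print(P, 'centre',P.mean(0),'tcp',s['ee_pos'],s['ee_rot'])
for a,b in ((0,1),(3,2),(0,3),(1,2)):
    d=P[a]-P[b]; print(np.hypot(*d),np.degrees(np.arctan2(d[1],d[0])))
# jig in the side view: rail-top points
for d in viewer.pinpoint('jig',g)[:2]+viewer.pinpoint('slat_top',g)[:2]: print(d['location'],px2w(g,d['location'],0),px2w(g,d['location'],30))
c=lambda x,y:(270+x/3.8-.5,195+y/3.8-.5)
for n,p in dict(farL=(103,68),farR=(272,78),nearL=(84,105),nearR=(261,118)).items(): print(n,px2w(g,c(*p),42))
print('pin',px2w(g,c(165,93),38))
E
```

```text
[[598.92850451 282.96884182]
 [492.56217942 309.16245412]
 [503.76363461 363.65395773]
 [609.72060302 338.77364598]] centre [551.24373039 323.63972491] tcp [551.39952881 324.22232276 192.70446041] [-1.79837247e+02  1.67188906e-01  7.64791092e+01]
109.54405706145758 -13.83430481176049
108.8389133826687 -13.214519225901523
56.83876808652716 -100.94532251072255
55.63089577287158 -101.61609776359442
[394.7, 216.0] [ 295.39710006 -228.56515784    0.        ] [ 304.28748533 -171.47843662   30.        ]
[316.1, 230.5] [ 557.99880286 -126.71246492    0.        ] [555.47023291 -74.05469951  30.        ]
[394.7, 208.3] [ 2.88662728e+02 -2.86463685e+02  1.13686838e-13] [ 297.84594994 -226.8593079    30.        ]
farL [ 622.21167521 -170.88248452   42.        ]
farR [ 478.34281336 -153.7984769    42.        ]
nearL [ 632.7016205  -104.82638269   42.        ]
nearR [487.96060933 -84.26814996  42.        ]
pin [ 567.71293446 -133.70306277   38.        ]
```

>>> step_arm(
  plan=[-3.7, 1.05, 0, 0, 0, 0, -3.7, 1.05, 0, 0, 0, 0, -3.7, 1.05, 0, 0, 0, 0, -3.7, 1.05, 0, 0, 0, 0, -3.7, 1.05, 0, 0, 0, 0],
)

```text
time_s: 6.15
ee_pos: [559.6, 130.9, 194.3]
ee_rot: [-180.0, 0.0, 76.5]
force: [0.8, -0.6, -3.0]
gripper_width: 23.9
gripper_force: 50.0
```

>>> step_arm(
  plan=[-3.7, 1.0, 0, 0, 0, 0, -3.7, 1.0, 0, 0, 0, 0, -3.7, 1.0, 0, 0, 0, 0, -3.7, 1.0, 0, 0, 0, 0, -3.7, 1.0, 0, 0, 0, 0],
)

```text
time_s: 6.57
ee_pos: [564.9, -60.8, 194.5]
ee_rot: [-180.0, 0.0, 76.5]
force: [0.6, 0.4, -2.9]
gripper_width: 24.1
gripper_force: 50.0
```

>>> step_arm(
  plan=[-3.7, 0.5, 0, 0, 0, 0, -3.6, 0.5, 0, 0, 0, 0, 0, 0, 3, 0, 0, -0.035, 0, 0, 3, 0, 0, -0.035, 0, 0, 0, 0, 0, 0],
)

```text
time_s: 6.98
ee_pos: [553.7, -132.2, 129.1]
ee_rot: [-179.3, -0.1, 80.4]
force: [-0.8, 0.7, -3.6]
gripper_width: 24.0
gripper_force: 50.0
```

```bash
python3 - <<'E'
from h import *
go(560.1,-134.3,105,80.7)
E
```

```text
tcp [ 553.7 -132.2  129.1] [-1.7927e+02 -6.0000e-02  8.0420e+01] F [-0.8  0.7 -3.6] shift cm [-0.11  0.7   2.4 ]
turn [-0.013 -0.001 -0.005]
```

>>> step_arm(
  plan=[0, 0.6, 2.4, 0, 0, -0.005, 0, 0, 0, 0, 0, 0, 0, 0, 0, 0, 0, 0, 0, 0, 0, 0, 0, 0, 0, 0, 0, 0, 0, 0],
)

```text
time_s: 7.4
ee_pos: [564.8, -133.2, 112.7]
ee_rot: [179.8, 0.0, 80.8]
force: [-0.1, -0.2, -3.5]
gripper_width: 24.2
gripper_force: 50.0
```

```bash
python3 - <<'E'
from h import *
go(560.1,-134.3,105,80.7)
f=viewer.grab_frame('top'); g=viewer.grab_frame('side')
a=cv2.resize(f['img'][190:265,350:420],None,fx=5.6,fy=5.6,interpolation=cv2.INTER_CUBIC)
b=cv2.resize(g['img'][180:255,275:345],None,fx=5.6,fy=5.6,interpolation=cv2.INTER_CUBIC)
save('hover',np.hstack([a,b]))
E
```

```text
tcp [ 564.8 -133.2  112.7] [1.7985e+02 2.0000e-02 8.0790e+01] F [-0.1 -0.2 -3.5] shift cm [-0.19 -0.45  0.77]
turn [0.003 0.    0.002]
```

View pics/hover.png

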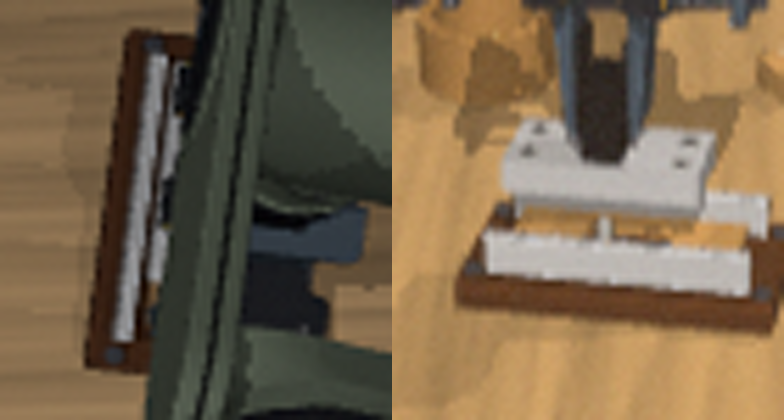

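The plate hovers over the chosen jig, parallel to the rails, and the pin shows just below its middle (side view col ≈ 313). I'll lower it slightly short of the pin and feel for contact.

>>> step_arm(
  plan=[-0.15, -0.4, 1.0, 0.003, 0, 0, 0, 0, 0, 0, 0, 0, 0, 0, 0, 0, 0, 0, 0, 0, 0, 0, 0, 0, 0, 0, 0, 0, 0, 0],
)

```text
time_s: 7.92
ee_pos: [559.9, -134.2, 101.0]
ee_rot: [-179.8, 0.0, 80.8]
force: [1.2, -0.4, -2.9]
gripper_width: 23.9
gripper_force: 50.0
```

>>> step_arm(
  plan=[0, 0, 0.3, 0, 0, 0, 0, 0, 0.3, 0, 0, 0, 0, 0, 0.2, 0, 0, 0, 0, 0, 0, 0, 0, 0, 0, 0, 0, 0, 0, 0],
)

```text
time_s: 8.33
ee_pos: [559.6, -134.1, 92.7]
ee_rot: [-179.8, 0.0, 80.8]
force: [-0.3, 0.3, -2.9]
gripper_width: 23.5
gripper_force: 50.0
```

```bash
python3 - <<'E'
from h import *
go(560.1,-134.3,84,80.7)
E
```

```text
tcp [ 559.6 -134.1   92.7] [-179.8     0.     80.77] F [-0.3  0.3 -2.9] shift cm [-0.01  0.05  0.87]
turn [-0.004  0.     0.001]
```

>>> step_arm(
  plan=[0, 0, 0.25, 0, 0, 0, 0, 0, 0, 0, 0, 0, 0, 0, 0.15, 0, 0, 0, 0, 0, 0, 0, 0, 0, 0, 0, 0, 0, 0, 0],
)

```text
time_s: 8.75
ee_pos: [559.7, -134.1, 88.9]
ee_rot: [-179.8, 0.0, 80.8]
force: [0.6, -0.3, -2.6]
gripper_width: 23.9
gripper_force: 50.0
```

>>> step_arm(
  plan=[0, 0, 0.15, 0, 0, 0, 0, 0, 0, 0, 0, 0, 0, 0, 0.15, 0, 0, 0, 0, 0, 0, 0, 0, 0, 0, 0, 0, 0, 0, 0],
)

```text
time_s: 9.17
ee_pos: [559.7, -134.1, 85.8]
ee_rot: [-179.8, 0.0, 80.8]
force: [-0.3, -0.1, -3.0]
gripper_width: 23.6
gripper_force: 50.0
```

>>> step_arm(
  plan=[0, 0, 0.1, 0, 0, 0, 0, 0, 0, 0, 0, 0, 0, 0, 0.1, 0, 0, 0, 0, 0, 0, 0, 0, 0, 0, 0, 0, 0, 0, 0],
)

```text
time_s: 9.58
ee_pos: [559.8, -134.1, 84.0]
ee_rot: [-179.8, 0.0, 80.8]
force: [0.6, -0.2, -2.3]
gripper_width: 23.7
gripper_force: 50.0
```

>>> step_arm(
  plan=[0, 0, 0.1, 0, 0, 0, 0, 0, 0, 0, 0, 0, 0, 0, 0, 0, 0, 0, 0, 0, 0, 0, 0, 0, 0, 0, 0, 0, 0, 0],
)

```text
time_s: 10.0
ee_pos: [559.9, -134.1, 83.7]
ee_rot: [-179.9, 0.0, 80.8]
force: [-2.0, 1.1, 6.2]
gripper_width: 23.6
gripper_force: 50.0
```

Contact came at z ≈ 84, so the underside is on the pin (a rail would have stopped it at 88). Now I slide along +x.

>>> step_arm(
  plan=[0, 0.15, 0, 0, 0, 0, 0, 0.15, 0, 0, 0, 0, 0, 0.15, 0, 0, 0, 0, 0, 0, 0, 0, 0, 0, 0, 0, 0, 0, 0, 0],
)

```text
time_s: 10.42
ee_pos: [562.7, -134.6, 83.5]
ee_rot: [-179.7, 0.0, 80.8]
force: [-4.2, 0.8, 6.8]
gripper_width: 24.0
gripper_force: 50.0
```

>>> step_arm(
  plan=[0, 0.15, 0, 0, 0, 0, 0, 0.1, 0, 0, 0, 0, 0, 0, 0, 0, 0, 0, 0, 0, 0, 0, 0, 0],
)

```text
time_s: 10.75
ee_pos: [566.8, -135.2, 82.3]
ee_rot: [-179.8, 0.0, 80.8]
force: [-0.1, 0.4, -3.0]
gripper_width: 23.8
gripper_force: 50.0
```

The upward force has gone at x ≈ 567, which puts the hole over the pin. Lowering.

>>> step_arm(
  plan=[0, 0, 0.15, 0, 0, 0, 0, 0, 0, 0, 0, 0, 0, 0, 0.15, 0, 0, 0, 0, 0, 0, 0, 0, 0, 0, 0, 0, 0, 0, 0],
)

```text
time_s: 11.17
ee_pos: [566.6, -135.2, 79.7]
ee_rot: [-179.8, 0.0, 80.8]
force: [0.7, 0.9, -2.5]
gripper_width: 23.7
gripper_force: 50.0
```

>>> step_arm(
  plan=[0, 0, 0.15, 0, 0, 0, 0, 0, 0, 0, 0, 0, 0, 0, 0.1, 0, 0, 0, 0, 0, 0, 0, 0, 0, 0, 0, 0, 0, 0, 0],
)

```text
time_s: 11.58
ee_pos: [566.6, -135.2, 77.4]
ee_rot: [-179.8, 0.0, 80.8]
force: [0.2, -0.0, -2.6]
gripper_width: 23.7
gripper_force: 50.0
```

>>> step_arm(
  plan=[0, 0, 0.15, 0, 0, 0, 0, 0, 0.1, 0, 0, 0, 0, 0, 0.1, 0, 0, 0, 0, 0, 0, 0, 0, 0, 0, 0, 0, 0, 0, 0],
)

```text
time_s: 12.0
ee_pos: [566.8, -135.3, 74.5]
ee_rot: [-179.9, 0.0, 80.8]
force: [-2.0, 0.1, 3.9]
gripper_width: 23.8
gripper_force: 50.0
```

>>> step_arm(
  plan=[0, 0, 0.1, 0, 0, 0, 0, 0, 0.1, 0, 0, 0, 0, 0, 0.1, 0, 0, 0, 0, 0, 0, 0, 0, 0, 0, 0, 0, 0, 0, 0],
)

```text
time_s: 12.42
ee_pos: [566.8, -135.3, 71.4]
ee_rot: [-179.9, 0.0, 80.8]
force: [-2.4, -0.5, 5.5]
gripper_width: 23.6
gripper_force: 50.0
```

The spring is engaging, with the force rising from -3 to +5.5 N. I continue to the bottom stop.

>>> step_arm(
  plan=[0, 0, 0.1, 0, 0, 0, 0, 0, 0, 0, 0, 0, 0, 0, 0.1, 0, 0, 0, 0, 0, 0, 0, 0, 0, 0, 0, 0, 0, 0, 0],
)

```text
time_s: 12.83
ee_pos: [566.8, -135.3, 69.9]
ee_rot: [-179.9, 0.0, 80.8]
force: [-1.7, 0.9, 8.7]
gripper_width: 23.8
gripper_force: 50.0
```

>>> step_arm(
  plan=[0, 0, 0.05, 0, 0, 0, 0, 0, 0, 0, 0, 0, 0, 0, 0, 0, 0, 0, 0, 0, 0, 0, 0, 0, 0, 0, 0, 0, 0, 0],
)

```text
time_s: 13.25
ee_pos: [566.8, -135.3, 69.9]
ee_rot: [-179.9, 0.0, 80.8]
force: [-3.5, 0.8, 11.5]
gripper_width: 23.5
gripper_force: 50.0
```

>>> step_arm(
  plan=[0, 0, 0.05, 0, 0, 0, 0, 0, 0, 0, 0, 0, 0, 0, 0, 0, 0, 0, 0, 0, 0, 0, 0, 0, 0, 0, 0, 0, 0, 0],
)

```text
time_s: 13.67
ee_pos: [566.8, -135.3, 69.9]
ee_rot: [-179.9, 0.0, 80.8]
force: [-4.1, 0.9, 14.2]
gripper_width: 23.5
gripper_force: 50.0
```

```bash
python3 - <<'E'
from h import *
g=viewer.grab_frame('side'); save('final',cv2.resize(g['img'][180:255,265:365],None,fx=6,fy=6,interpolation=cv2.INTER_CUBIC))
E
```

```text
(no output)
```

View pics/final.png

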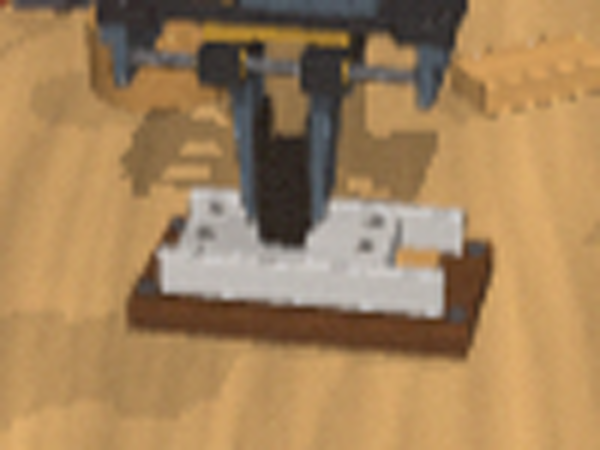

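The plate sits level between the rails, its top flush with the rail tops at about (285,240) in the crop. The press is at a hard stop at z = 69.9 with about 17 N, so I hand in.

```bash
python3 -c "
from workcell import env
print(env.job_done())"
```

```text
the job is handed in; nothing more can be done
None
```

The narrow plate is on the locating pin between the rails of the leftmost jig, pressed to the bed's bottom stop with about 17 N and still gripped. I handed the job in at about 14 s, and no verdict was returned.

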